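# Open the oil canister

## Robot

A 7-joint arm with a two-finger parallel gripper is mounted at the origin on a cart in front of the work surface, level with it; the furniture and walls round the work are solid. World frame = base frame: x ahead of the robot, y to its left, z up, the work surface at z = 0. Lengths are in m, angles in degrees, forces in N, time in s.
With the tool pointing down it reaches from about 0.4 to 0.85 m from the base axis. Payload 10.4 kg.
Tool frame: the origin (TCP) lies midway between the tips of the shut fingers; the grasp point (between the pads) lies 19 mm behind it; z points along the fingers, y is the direction in which the jaws open and shut (so a half turn about z gives the same grasp; the last joint's range is limited). The gripper opens to 87 mm and grips with 3 to 60 N. Pads are 19 mm wide; open, the fingers measure 117 mm over their backs; the gripper's body (75 mm by 190 mm) begins 51 mm behind the grasp point.
Start: joints at [-1.295, 19.034, -3.707, 83.658, 1.238, 77.344, -5.071], TCP at [0.625, 0, 0.223] pointing down, gripper open.
Joint ranges: [-148.97, 148.97], [-28.65, 121.19], [-84.17, 76.75], [9.2, 138.47], [-72.65, 252.65], [3.7, 117.97], [-149.18, 149.18]. Speed limits (degrees/s): [127.2, 127.2, 159.86, 159.86, 180, 180, 180].

## Interface

Orientations are given as [roll, pitch, yaw] about the fixed x, y, z axes, in that order (R = Rz(yaw) Ry(pitch) Rx(roll)).
In Python, from plant import bot gives the robot as it stands.
- The arm moves only by the shell command python3 -m jog 'ROWS' [OPENING] [FORCE]. ROWS is JSON, a list of rows, each a list of 6 numbers: the shift along the tool's x, y, z in units of 25 mm (1.0 is 25 mm), then the turn, a rotation vector about the tool's x, y, z in units of 6 degrees (1.0 is 6 degrees). In form: [[x, y, z, rx, ry, rz], ...]. A call has 1 to 12 rows; each row is the pose to reach, as a shift and turn from the pose commanded when the call began, along the tool's axes at that moment; what a row does not reach only later rows make up. A row lasts 1/12 s, in which the tool goes at most 41.7 mm and 7.16 degrees, less where a joint would pass 70% of its speed; a pose out of reach is approached as far as the arm can. A call with a gripper value outside its range is refused whole. OPENING is the finger opening in mm, from 0 to 87, set as the call begins (- or left out, the last holds). The fingers move at their own pace and stop on an object; FORCE is the grip in N (left out, the last holds). Time passes only in rows, so rows that repeat a pose let the fingers close. It gives the time, the measured TCP pose, the force and the opening at its end, in the units of the state.
- bot.read_state(): the state, without advancing time (a new reading comes with each control period).
- bot.camera(name): name is "scene" or "side" or "wrist"; returns (picture, depth): 480x640x3 uint8, red, green, blue; 480x640 float32, m along the optical axis (not along the pixel's ray), 0 where there is no reading.
- bot.camera_info(name): a dict with "camera_matrix" (3x3 intrinsics, pixels), "world_from_camera" (4x4, takes a point from camera to world coordinates). Camera axes: x right, y up, looking along -z (the intrinsics and any distortion apply to the point x, -y, -z); pixel columns grow to the right and rows downward; lengths in m; the calibration is good to about 2 mm. A picture is of the moment at which its call begins: read the wrist's pose just before it. camera_info takes no time and is no camera call; for the wrist camera it gives the pose at the moment of the call.
- bot.job_done(): hands the job in, once; it reports no verdict.
The state is a dict: "clock": time; "qpos": joint angles; "qd": joint speeds; "joint_efforts": joint torques, N m; "tool_pos": TCP position; "ee_rot": TCP orientation; "force": force on the tool from outside, world axes, zero at the start; "ft_torque": the same for the moment, N m; "opening": finger opening in m.
Only numpy, scipy, OpenCV 4.12 (cv2) and the standard library are available. Lean on these libraries where they do the work, as an engineer would, in place of code of your own. Each camera call takes 0.05 s, during which the arm holds its last target.

## Task

Unscrew the black cap of the green oil canister by turning it counter-clockwise over several grips; its thread is uneven, so feel how it wants to rise and ease it up along with the thread without straining it, and keep hold of the cap as it comes free, for a spring pushes it up. Then set the cap gently down in the middle of the aluminium dish, right way up, and let go. Leave the whetstone, the mug and the two bottles where they are.

Things in the scene. Friction and masses are not known exactly. Their poses are not given: they have to be found in the camera images.
- canister: Green round oil canister, 74 mm in diameter, screwed to the bench by a square steel foot 94 x 94 x 6 mm; it cannot move. Origin at the centre of its underside, z up. Its shoulder ends 85 mm above the bench; from there a steel neck 40 mm in diameter with a right-hand two-start thread (49 mm over the ridges) goes up to the mouth.
- mouth (a point): Centre of the canister's mouth on the neck's axis, 117 mm above the bench, z up. In the mouth a sprung rubber stopper pushes the cap up with 13 N at home, 10 N where the thread ends, over 16.5 mm of travel, so the cap turns stiffly (about 0.5 N m) and hops up if it is not held as it comes free.
- cap: Black knurled cap with a bright disc on top, 56 mm in diameter, 36 mm high, about 90 g, open below; grip it by its sides. Origin at the centre of its underside, z up its axis. Screwed home, its underside is 88 to 91 mm above the bench. Once off the thread it must be lifted about 20 mm more for its skirt to clear the neck. Before regripping, ease it up to meet the thread, or the spring snaps it up.
- cap_grip (a point): Point on the cap's axis 24 mm above its underside. Turned counter-clockwise it climbs unevenly, 0 to 8 mm per radian (4 on average), and is off the thread after 3.1 to 4.2 rad; eased up it is then no longer held back. Thread and stopper together bear at most 38 N (25 with the cap just held by the thread): feel the force up and down while turning, and follow.
- dish: Round shallow aluminium dish fixed to the bench, 120 mm across the rim and 11 mm high, with a flat floor 4 mm thick and about 100 mm across. Origin at the centre of its underside.
- whetstone: Reddish whetstone on a wooden base, 66 x 190 x 43 mm, loose, long side along its y. Origin at the centre of its underside. Leave it.
- glue_bottle: White glue bottle with a red nozzle, 55 mm in diameter, 162 mm high, loose. Origin at the centre of its underside. Leave it.
- tea_mug: White mug, 83 mm in diameter with a handle, 93 mm high, loose. Origin at the centre of its underside. Leave it.
- ink_bottle: Small brown dropper bottle with a black top, 33 mm in diameter, 102 mm high, loose. Origin at the centre of its underside. Leave it.
Not all that is in view belongs to the job. There is more than one size of the cap; the one meant has the size given above. What is meant by the dish is not yellow, and is the larger of those in its own colour.

How it is judged (in metres and radians):
On the way:
1. the cap is off the thread, held by the fingers, its underside above the canister's mouth (z of cap in the frame of mouth above 0.003 m and contact force between the fingers and cap above 0.5 N), for 0.1 s.
At the end, for the whole second after the job is handed in: The cap stands right way up (within 0.1 rad) on the floor of the dish, its axis within 30 mm of the dish's centre, at rest (horizontal distance between cap and dish below 0.03 m and z of cap in the frame of dish between 0 and 0.008 m and angle between cap's own z axis and vertical below 0.1 rad and contact force between cap and dish above 0.2 N and linear speed of cap below 0.02 m/s); the robot touches nothing.
It fails at once if the thread is strained: more than 38 N between cap and canister (contact force between cap and canister above 38 N).
It fails at once if the cap is dropped beside the dish (height (world z) of cap below 0.03 m and horizontal distance between cap and dish above 0.07 m).
It fails at once if the cap is tipped over (angle between cap's own z axis and vertical above 0.8 rad).
It fails at once if the cap is thrown or pressed hard into the dish: more than 60 N (contact force between cap and dish above 60 N).
It fails at once if a bystander is moved by more than 30 mm (distance of any of whetstone, glue_bottle, tea_mug, ink_bottle from where it was at the start of the episode above 0.03 m).
It also fails if it takes over 72 s, if anything falls off the work surface, if the arm or the gripper's body presses on something with over 40 N, if the wrist force passes 120 N, or if a joint passes its speed limit or range.

## Working session

There is one attempt and no reset: what is moved stays moved. The work goes in short steps, Python scripts to look and compute and a shell command to move; the robot and the scene stay as the last step left them, time stands still between calls to the robot, and variables do not carry over. Pictures are saved under pics/ and viewed, and the job is handed in when it is done.

```bash
ls; mkdir -p pics; python3 - <<'E'
from plant import bot
import cv2,numpy as np
s=bot.read_state();print(s)
for n in ["scene","side","wrist"]:
    i=bot.camera_info(n);print(n,i)
    p,d=bot.camera(n)
    cv2.imwrite(f"pics/{n}0.png",p[:,:,::-1]);np.save(f"pics/{n}0.npy",d)
E
```

```text
pics
{'clock': 0.0, 'qpos': array([-1.29531061, 19.07270349, -3.70617597, 83.7065537 ,  1.23628722,
       77.34240274, -5.06910912]), 'qd': array([-0.11888103,  0.03800302, -0.01419562,  0.14909982, -0.02461206,
        0.00776718,  0.06274578]), 'joint_efforts': array([-1.20520472e-04, -6.23245955e+01,  2.44190963e-02, -3.89891267e+01,
       -6.13984605e-02,  3.97891912e-02,  1.87085252e-04]), 'tool_pos': array([ 6.24611705e-01, -2.46427502e-06,  2.21741375e-01]), 'ee_rot': array([-1.79918171e+02,  2.78630120e-03,  9.00021144e+01]), 'force': array([-0.58453911, -0.07604594,  0.48484038]), 'ft_torque': array([0.04035461, 0.00870786, 0.05150792]), 'opening': 0.08719295646133023}
scene {'camera_matrix': array([[476.19494469,   0.        , 318.15027661],
       [  0.        , 476.19494469, 241.72527928],
       [  0.        ,   0.        ,   1.        ]]), 'world_from_camera': array([[ 6.31850736e-01,  5.33742904e-01, -5.62034838e-01,
        -5.91570004e-02],
       [-7.75089817e-01,  4.35713572e-01, -4.57590929e-01,
        -5.94374431e-01],
       [ 6.50295539e-04,  7.24756645e-01,
[... 513 characters left out ...]
048797e-04,  7.26673525e-01,  6.86982673e-01,
         8.14513677e-01],
       [ 0.00000000e+00,  0.00000000e+00,  0.00000000e+00,
         1.00000000e+00]])}
wrist {'camera_matrix': array([[384.76365163,   0.        , 321.49045122],
       [  0.        , 384.76365163, 243.48952136],
       [  0.        ,   0.        ,   1.        ]]), 'world_from_camera': array([[ 9.99999335e-01, -6.35441229e-04,  9.62603161e-04,
         6.25718291e-01],
       [ 3.55893298e-04,  9.63826691e-01,  2.66529517e-01,
         7.33582045e-02],
       [-1.09714646e-03, -2.66528997e-01,  9.63826276e-01,
         3.83288536e-01],
       [ 0.00000000e+00,  0.00000000e+00,  0.00000000e+00,
         1.00000000e+00]])}
```

View pics/scene0.png

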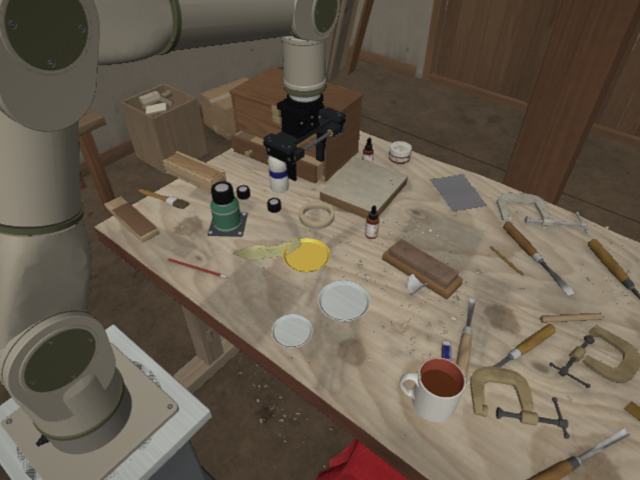

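View pics/side0.png

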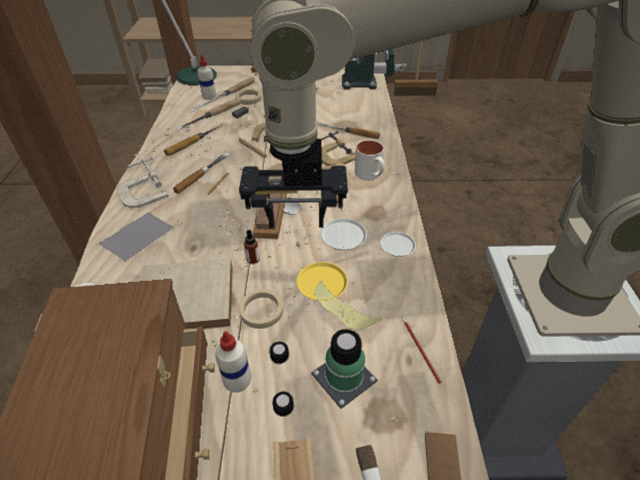

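View pics/wrist0.png

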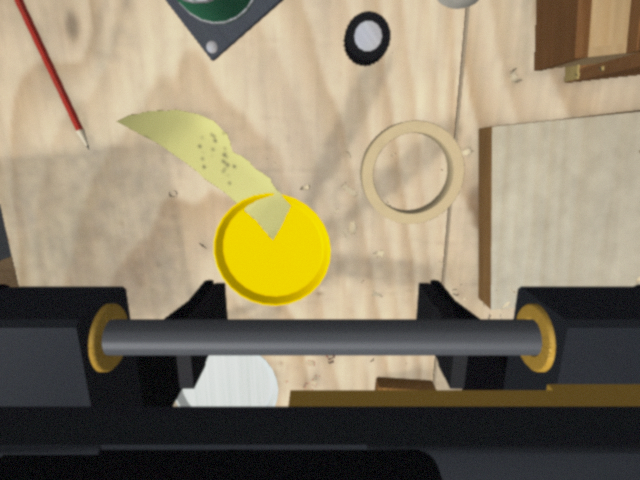

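Candidates in the scene view: the cap on the canister is at (222,190), and two smaller loose caps are at (243,191) and (274,204). The aluminium dishes are at (344,300), the larger, and (292,331); the yellow one is at (307,255). The cap on the green canister and the dish at (344,300) fit. I'll measure both and confirm in crops.

```bash
cat > h.py <<'E'
from plant import bot
import cv2,numpy as np
def cloud(n,d):
    i=bot.camera_info(n);K=i["camera_matrix"];T=i["world_from_camera"]
    v,u=np.mgrid[0:480,0:640]
    P=np.stack([(u-K[0,2])/K[0,0]*d,-(v-K[1,2])/K[1,1]*d,-d,np.ones_like(d)],-1)
    W=(P@T.T)[...,:3]; W[d<=0]=np.nan
    return W
def circ(xy):
    A=np.c_[2*xy,np.ones(len(xy))];s=np.linalg.lstsq(A,(xy**2).sum(1),rcond=None)[0]
    return s[:2],np.sqrt(s[2]+s[:2]@s[:2])
E
python3 - <<'E'
from h import *
for n,capb,dishb in [("scene",(205,172,245,205),(312,275,378,328)),("side",(325,325,370,368),(315,212,372,256))]:
    im=cv2.imread(f"pics/{n}0.png");d=np.load(f"pics/{n}0.npy");W=cloud(n,d)
    u0,v0,u1,v1=capb;w=W[v0:v1,u0:u1].reshape(-1,3);w=w[~np.isnan(w[:,0])]
    z=w[:,2];print(n,"cap z pct",np.percentile(z,[50,80,95,99,100]).round(4))
    top=w[z>np.percentile(z,99)-0.006]
    hull=cv2.convexHull(top[:,:2].astype(np.float32))
    print("minEnclosing",cv2.minEnclosingCircle(top[:,:2].astype(np.float32)),len(top))
    u0,v0,u1,v1=dishb;w=W[v0:v1,u0:u1].reshape(-1,3);w=w[~np.isnan(w[:,0])]
    rim=w[w[:,2]>0.0085];print("rim",len(rim),circ(rim[:,:2]),cv2.minEnclosingCircle(rim[:,:2].astype(np.float32)), 'z',np.percentile(w[:,2],[1,50,99]).round(4))
    # obstacles heights: 
a=cv2.imread("pics/scene0.png");b=cv2.imread("pics/side0.png")
c=np.hstack([cv2.resize(a[160:350,195:385],(400,400),interpolation=cv2.INTER_CUBIC),cv2.resize(b[200:420,220:440],(400,400),interpolation=cv2.INTER_CUBIC)])
cv2.imwrite("pics/crop0.png",c)
E
```

```text
scene cap z pct [0.0389 0.1177 0.1253 0.1268 0.1294]
minEnclosing ((0.5337663292884827, 0.20217172801494598), 0.02975478582084179) 239
rim 171 (array([ 0.51542399, -0.20198964]), np.float64(0.057337349562892666)) ((0.5154438614845276, -0.20118865370750427), 0.06046992167830467) z [-0.0045  0.0009  0.011 ]
side cap z pct [0.0825 0.1246 0.1263 0.1276 0.129 ]
minEnclosing ((0.5340601205825806, 0.20509761571884155), 0.02775510586798191) 637
rim 215 (array([ 0.54059216, -0.11060256]), np.float64(0.11750827152778166)) ((0.5352389812469482, -0.12225200980901718), 0.14027191698551178) z [-0.0042  0.0011  0.2523]
```

View pics/crop0.png

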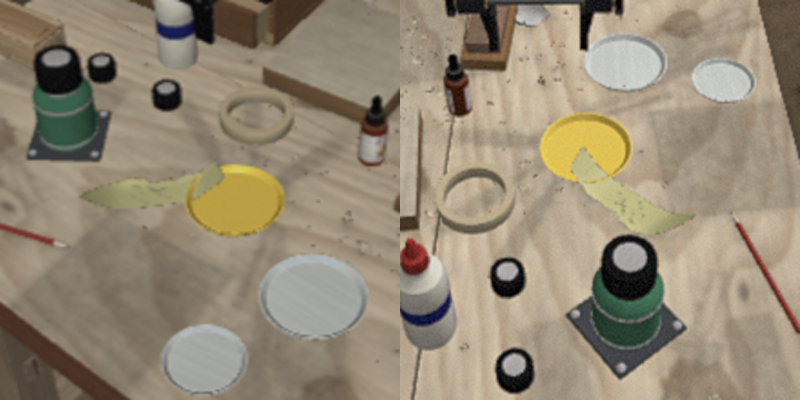

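The 200-px crops confirm both: the cap measures about 56 mm across with its top at 0.1265, which matches 124–127 mm. The dish at (344,300) measures 120 mm across. Next I check clearance around the canister.

```bash
python3 - <<'E'
from h import *
c=np.array([.534,.2035])
for n in ["scene","side"]:
    W=cloud(n,np.load(f"pics/{n}0.npy")).reshape(-1,3);W=W[~np.isnan(W[:,0])]
    r=np.hypot(*(W[:,:2]-c).T)
    for zl,zh in [(.05,.1),(.1,.14),(.14,.3)]:
        m=(r<.22)&(W[:,2]>zl)&(W[:,2]<zh)&(r>.045)
        if m.any():
            w=W[m];o=np.argsort(r[m])[::max(1,m.sum()//6)];print(n,zl,np.c_[w[o],r[m][o]].round(3).tolist())
E
```

```text
scene 0.05 [[0.713, 0.203, 0.096, 0.179], [0.717, 0.207, 0.054, 0.183], [0.72, 0.202, 0.052, 0.186], [0.723, 0.187, 0.088, 0.19], [0.729, 0.186, 0.068, 0.196], [0.737, 0.18, 0.097, 0.204], [0.75, 0.182, 0.072, 0.217]]
scene 0.1 [[0.715, 0.204, 0.104, 0.181], [0.719, 0.212, 0.105, 0.186], [0.722, 0.192, 0.102, 0.189], [0.725, 0.186, 0.11, 0.192], [0.728, 0.2, 0.112, 0.194], [0.732, 0.189, 0.109, 0.198], [0.74, 0.182, 0.101, 0.207]]
scene 0.14 [[0.54, 0.035, 0.298, 0.168], [0.538, 0.011, 0.297, 0.192], [0.573, 0.005, 0.221, 0.203], [0.575, -0.0, 0.22, 0.208], [0.538, -0.009, 0.296, 0.213], [0.574, -0.01, 0.23, 0.217], [0.572, -0.013, 0.254, 0.22]]
side 0.05 [[0.715, 0.207, 0.092, 0.181], [0.718, 0.218, 0.072, 0.185], [0.723, 0.227, 0.084, 0.191], [0.729, 0.232, 0.089, 0.197], [0.736, 0.233, 0.075, 0.204], [0.743, 0.235, 0.073, 0.212], [0.751, 0.234, 0.093, 0.219]]
side 0.1 [[0.716, 0.211, 0.101, 0.182], [0.726, 0.209, 0.111, 0.192], [0.731, 0.197, 0.111, 0.197], [0.734, 0.219, 0.127, 0.201], [0.74, 0.222, 0.113, 0.206], [0.745, 0.234, 0.1, 0.213], [0.753, 0.217, 0.133, 0.22]]
side 0.14 [[0.539, 0.037, 0.293, 0.166], [0.573, 0.012, 0.27, 0.195], [0.573, 0.01, 0.225, 0.198], [0.58, 0.009, 0.243, 0.2], [0.738, 0.211, 0.148, 0.204], [0.743, 0.21, 0.159, 0.209], [0.753, 0.212, 0.141, 0.219]]
```

```bash
python3 -m jog '[[0.6,-0.3,0,0,0,1],[1.6,-0.7,0,0,0,2],[2.8,-1.2,0,0,0,3],[4,-1.8,0,0,0,4],[5.2,-2.3,0,0,0,5],[6.4,-2.8,0,0,0,6],[7.3,-3.2,0,0,0,7],[7.9,-3.5,0,0,0,8],[8.16,-3.62,0,0,0,9],[8.16,-3.62,0,0,0,10],[8.16,-3.62,0,0,0,10],[8.16,-3.62,0,0,0,10]]' 87; python3 - <<'E'
from h import *
s=bot.read_state();print(s["qpos"].round(1),s["tool_pos"],s["ee_rot"],s["force"])
p,d=bot.camera("wrist");cv2.imwrite("pics/w1.png",p[:,:,::-1]);np.save("pics/w1.npy",d)
W=cloud("wrist",d).reshape(-1,3);r=np.hypot(W[:,0]-.534,W[:,1]-.204)
w=W[(r<.045)&(W[:,2]>.115)&(W[:,2]<.135)];print(len(w),cv2.minEnclosingCircle(w[:,:2].astype(np.float32)),np.percentile(w[:,2],[50,95]))
E
```

```text
clock: 1.15
tool_pos: [0.5345, 0.2038, 0.2224]
ee_rot: [180.0, 0.0, 30.2]
force: [-0.1, -0.5, -0.8]
opening: 0.0874
[-21.4  12.5  -4.7  91.9   1.1  75.7 -86.1] [0.53448332 0.20379879 0.22238045] [1.79988150e+02 1.85297836e-02 3.01821032e+01] [-0.11430129 -0.53092276 -0.81271701]
4712 ((0.5353042483329773, 0.20561732351779938), 0.02809823863208294) [0.12511604 0.12660045]
```

View pics/w1.png

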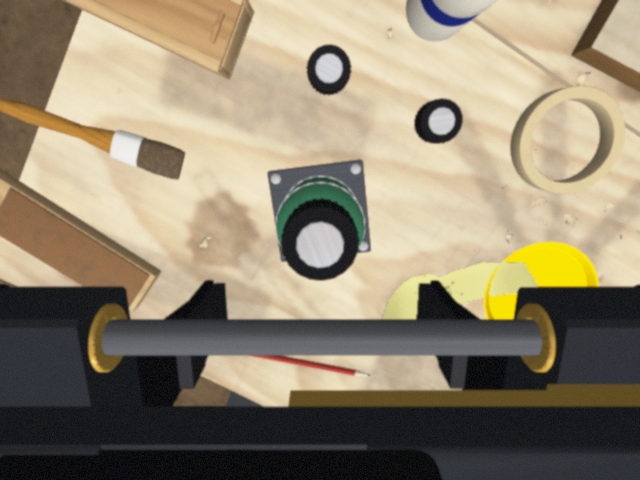

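```bash
python3 -m jog '[[0,0,0.3,0,0,1],[0.01,-0.02,0.8,0,0,2],[0.01,-0.02,1.4,0,0,3],[0.01,-0.02,2,0,0,4],[0.01,-0.02,2.6,0,0,5],[0.01,-0.02,3.2,0,0,6],[0.01,-0.02,3.8,0,0,7],[0.01,-0.02,4.3,0,0,8],[0.01,-0.02,4.7,0,0,9],[0.01,-0.02,4.95,0,0,9],[0.01,-0.02,5.05,0,0,9],[0.01,-0.02,5.05,0,0,9]]' 87; python3 - <<'E'
from h import *
s=bot.read_state();print(s["qpos"].round(1),s["tool_pos"],s["ee_rot"],s["force"],s["ft_torque"])
E
python3 -m jog '[[0,0,0,0,0,0],[0,0,0,0,0,0],[0,0,0,0,0,0],[0,0,0,0,0,0]]' 54 8
```

```text
clock: 2.2
tool_pos: [0.5344, 0.2043, 0.096]
ee_rot: [180.0, 0.0, -23.7]
force: [1.0, -0.1, -0.3]
opening: 0.0868
[ -26.4   18.3    1.   100.5   -0.4   61.2 -139. ] [0.53442461 0.20428954 0.09598769] [ 1.79972415e+02  2.01142494e-02 -2.37471734e+01] [ 1.01264366 -0.12290611 -0.27613809] [ 0.01797053  0.10723551 -0.02686268]
clock: 2.53
tool_pos: [0.5347, 0.2047, 0.0968]
ee_rot: [-180.0, -0.0, -24.0]
force: [-0.2, 0.9, -0.0]
opening: 0.0679
```

```bash
python3 -m jog '[[0,0,0,0,0,0],[0,0,0,0,0,0],[0,0,0,0,0,0],[0,0,0,0,0,0]]' 40 15;python3 -m jog '[[0,0,0,0,0,0],[0,0,0,0,0,0],[0,0,0,0,0,0],[0,0,0,0,0,0]]' 40 40; python3 - <<'E'
from h import *
s=bot.read_state();print(s["qpos"].round(1),s["tool_pos"],s["ee_rot"],s["force"],s["ft_torque"])
E
```

```text
clock: 2.87
tool_pos: [0.5347, 0.2048, 0.0966]
ee_rot: [-180.0, -0.0, -24.0]
force: [0.6, 1.1, 0.2]
opening: 0.0561
clock: 3.2
tool_pos: [0.5347, 0.2048, 0.0965]
ee_rot: [-180.0, -0.0, -24.0]
force: [1.9, 1.8, 1.7]
opening: 0.0557
[ -26.4   18.3    1.1  100.5   -0.4   61.2 -139.2] [0.53469783 0.20484186 0.09649364] [-1.79963665e+02 -1.99364144e-02 -2.39927436e+01] [1.92506707 1.7560507  1.65848387] [ 0.49202109 -0.2413507   0.02364355]
```

```bash
cat > f.py <<'E'
from h import *
s=bot.read_state();print("F",s["force"].round(1),"T",s["ft_torque"].round(2),"pos",(s["tool_pos"]*1000).round(2),"yaw",s["ee_rot"].round(2),"j7",s["qpos"][6].round(1))
E
python3 -m jog '[[0,0,0,0,0,-0.5],[0,0,0,0,0,-1],[0,0,0,0,0,-1]]'; python3 f.py;  python3 -m jog '[[0,0,0,0,0,-0.5],[0,0,0,0,0,-1],[0,0,0,0,0,-1]]'; python3 f.py
```

```text
clock: 3.45
tool_pos: [0.5347, 0.2046, 0.0966]
ee_rot: [-180.0, -0.0, -17.8]
force: [1.0, 0.5, 3.5]
opening: 0.0556
F [1.  0.5 3.5] T [ 0.27 -0.02  0.25] pos [534.7  204.62  96.64] yaw [-1.7998e+02 -3.0000e-02 -1.7850e+01] j7 -133.3
clock: 3.7
tool_pos: [0.5348, 0.2044, 0.0967]
ee_rot: [-180.0, -0.0, -12.0]
force: [2.1, 0.3, 4.3]
opening: 0.0557
F [2.1 0.3 4.3] T [ 0.09 -0.05  0.27] pos [534.83 204.42  96.71] yaw [-1.7999e+02 -4.0000e-02 -1.1960e+01] j7 -127.7
```

```bash
python3 -m jog '[[0,0,0,0,0,-0.5],[0,0,0,0,0,-1],[0,0,0,0,0,-1]]'; python3 f.py;  python3 -m jog '[[0,0,-0.005,0,0,-0.5],[0,0,-0.01,0,0,-1],[0,0,-0.01,0,0,-1]]'; python3 f.py
```

```text
clock: 3.95
tool_pos: [0.5349, 0.2044, 0.0968]
ee_rot: [-180.0, -0.1, -6.0]
force: [-0.0, -0.2, 5.8]
opening: 0.0557
F [-0.  -0.2  5.8] T [-0.01 -0.    0.22] pos [534.92 204.37  96.77] yaw [-1.7999e+02 -5.0000e-02 -6.0100e+00] j7 -121.9
clock: 4.2
tool_pos: [0.535, 0.2044, 0.0971]
ee_rot: [-180.0, -0.1, -0.0]
force: [1.2, -0.5, 5.8]
opening: 0.0557
F [ 1.2 -0.5  5.8] T [ 0.   -0.07  0.23] pos [534.97 204.4   97.05] yaw [-1.8e+02 -6.0e-02 -2.0e-02] j7 -116.2
```

```bash
python3 -m jog '[[0,0,-0.005,0,0,-0.5],[0,0,-0.012,0,0,-1],[0,0,-0.012,0,0,-1]]'; python3 f.py;  python3 -m jog '[[0,0,-0.005,0,0,-0.5],[0,0,-0.012,0,0,-1],[0,0,-0.012,0,0,-1]]'; python3 f.py
```

```text
clock: 4.45
tool_pos: [0.535, 0.2045, 0.0973]
ee_rot: [180.0, -0.1, 6.0]
force: [1.8, 0.0, 5.9]
opening: 0.056
F [1.8 0.  5.9] T [ 0.07 -0.19  0.24] pos [535.02 204.45  97.34] yaw [ 1.80e+02 -7.00e-02  5.96e+00] j7 -110.4
clock: 4.7
tool_pos: [0.535, 0.2046, 0.0977]
ee_rot: [180.0, -0.1, 12.0]
force: [1.5, 0.5, 7.1]
opening: 0.0557
F [1.5 0.5 7.1] T [ 0.06 -0.05  0.16] pos [534.99 204.55  97.74] yaw [ 1.800e+02 -7.000e-02  1.197e+01] j7 -104.7
```

```bash
python3 -m jog '[[0,0,-0.01,0,0,-0.5],[0,0,-0.02,0,0,-1],[0,0,-0.02,0,0,-1]]'; python3 f.py;  python3 -m jog '[[0,0,-0.01,0,0,-0.5],[0,0,-0.02,0,0,-1],[0,0,-0.02,0,0,-1]]'; python3 f.py
```

```text
clock: 4.95
tool_pos: [0.5349, 0.2046, 0.0982]
ee_rot: [180.0, -0.1, 18.0]
force: [0.5, -0.4, 6.4]
opening: 0.0559
F [ 0.5 -0.4  6.4] T [0.01 0.02 0.21] pos [534.93 204.57  98.21] yaw [ 1.7999e+02 -6.0000e-02  1.7970e+01] j7 -98.9
clock: 5.2
tool_pos: [0.5349, 0.2046, 0.0988]
ee_rot: [180.0, -0.1, 24.0]
force: [-0.2, 0.1, 7.4]
opening: 0.0558
F [-0.2  0.1  7.4] T [0.07 0.02 0.18] pos [534.9  204.61  98.75] yaw [ 1.7999e+02 -6.0000e-02  2.3970e+01] j7 -93.2
```

```bash
python3 -m jog '[[0,0,-0.012,0,0,-0.5],[0,0,-0.025,0,0,-1],[0,0,-0.025,0,0,-1]]'; python3 f.py;  python3 -m jog '[[0,0,-0.012,0,0,-0.5],[0,0,-0.025,0,0,-1],[0,0,-0.025,0,0,-1]]'; python3 f.py
```

```text
clock: 5.45
tool_pos: [0.5348, 0.2046, 0.0994]
ee_rot: [180.0, -0.0, 30.0]
force: [0.7, 0.2, 6.8]
opening: 0.0555
F [0.7 0.2 6.8] T [ 0.06 -0.03  0.19] pos [534.83 204.62  99.38] yaw [ 1.7998e+02 -5.0000e-02  2.9970e+01] j7 -87.4
clock: 5.7
tool_pos: [0.5348, 0.2047, 0.1]
ee_rot: [180.0, -0.1, 36.0]
force: [-0.4, 0.7, 7.2]
opening: 0.056
F [-0.4  0.7  7.2] T [0.05 0.04 0.09] pos [534.81 204.66 100.04] yaw [ 1.7998e+02 -5.0000e-02  3.5970e+01] j7 -81.6
```

```bash
python3 -m jog '[[0,0,-0.012,0,0,-0.5],[0,0,-0.026,0,0,-1],[0,0,-0.026,0,0,-1]]'; python3 f.py;  python3 -m jog '[[0,0,-0.012,0,0,-0.5],[0,0,-0.026,0,0,-1],[0,0,-0.026,0,0,-1]]'; python3 f.py
```

```text
clock: 5.95
tool_pos: [0.5348, 0.2047, 0.1007]
ee_rot: [180.0, -0.0, 42.0]
force: [-0.1, 0.8, 7.4]
opening: 0.056
F [-0.1  0.8  7.4] T [0.05 0.17 0.12] pos [534.79 204.68 100.74] yaw [ 1.7998e+02 -5.0000e-02  4.1970e+01] j7 -75.8
clock: 6.2
tool_pos: [0.5348, 0.2047, 0.1015]
ee_rot: [180.0, -0.1, 48.0]
force: [-0.4, 0.8, 7.8]
opening: 0.0559
F [-0.4  0.8  7.8] T [0.07 0.04 0.15] pos [534.84 204.73 101.48] yaw [ 1.7997e+02 -5.0000e-02  4.7970e+01] j7 -70.1
```

```bash
python3 -m jog '[[0,0,-0.01,0,0,-0.5],[0,0,-0.02,0,0,-1],[0,0,-0.02,0,0,-1]]'; python3 f.py
```

```text
clock: 6.45
tool_pos: [0.5349, 0.2048, 0.1021]
ee_rot: [180.0, -0.1, 54.0]
force: [0.1, 0.8, 9.1]
opening: 0.0558
F [0.1 0.8 9.1] T [0.05 0.12 0.19] pos [534.91 204.84 102.13] yaw [ 1.7996e+02 -6.0000e-02  5.3980e+01] j7 -64.3
```

```bash
python3 -m jog '[[0,0,-0.017,0,0,-0.5],[0,0,-0.034,0,0,-1],[0,0,-0.034,0,0,-1]]'; python3 f.py;  python3 -m jog '[[0,0,-0.014,0,0,-0.5],[0,0,-0.028,0,0,-1],[0,0,-0.028,0,0,-1]]'; python3 f.py
```

```text
clock: 6.7
tool_pos: [0.5349, 0.2049, 0.103]
ee_rot: [180.0, -0.1, 60.0]
force: [-0.3, 0.9, 9.9]
opening: 0.056
F [-0.3  0.9  9.9] T [0.1  0.13 0.07] pos [534.91 204.91 102.98] yaw [ 1.7995e+02 -6.0000e-02  5.9980e+01] j7 -58.5
clock: 6.95
tool_pos: [0.5349, 0.2049, 0.1037]
ee_rot: [179.9, -0.1, 66.0]
force: [-0.2, 1.0, 9.3]
opening: 0.0557
F [-0.2  1.   9.3] T [0.12 0.1  0.09] pos [534.91 204.91 103.69] yaw [ 1.7995e+02 -6.0000e-02  6.5980e+01] j7 -52.8
```

```bash
python3 -m jog '[[0,0,-0.016,0,0,-0.5],[0,0,-0.03,0,0,-1],[0,0,-0.03,0,0,-1]]'; python3 f.py;  python3 -m jog '[[0,0,-0.012,0,0,-0.5],[0,0,-0.024,0,0,-1],[0,0,-0.024,0,0,-1]]'; python3 f.py
```

```text
clock: 7.2
tool_pos: [0.5349, 0.205, 0.1045]
ee_rot: [179.9, -0.1, 72.0]
force: [0.3, 1.1, 9.5]
opening: 0.0558
F [0.3 1.1 9.5] T [0.16 0.14 0.14] pos [534.9  204.97 104.47] yaw [ 1.7994e+02 -6.0000e-02  7.1980e+01] j7 -47.0
clock: 7.45
tool_pos: [0.5349, 0.2049, 0.1051]
ee_rot: [179.9, -0.1, 78.0]
force: [-0.0, 1.0, 10.5]
opening: 0.0557
F [-0.   1.  10.5] T [0.17 0.13 0.17] pos [534.91 204.93 105.09] yaw [ 1.7994e+02 -5.0000e-02  7.7970e+01] j7 -41.2
```

```bash
python3 -m jog '[[0,0,-0.018,0,0,-0.5],[0,0,-0.036,0,0,-1],[0,0,-0.036,0,0,-1]]'; python3 f.py;  python3 -m jog '[[0,0,-0.014,0,0,-0.5],[0,0,-0.028,0,0,-1],[0,0,-0.028,0,0,-1]]'; python3 f.py
```

```text
clock: 7.7
tool_pos: [0.5348, 0.205, 0.1059]
ee_rot: [179.9, -0.0, 84.0]
force: [-1.3, 1.4, 9.2]
opening: 0.0555
F [-1.3  1.4  9.2] T [0.24 0.09 0.1 ] pos [534.82 205.03 105.88] yaw [ 1.7994e+02 -5.0000e-02  8.3990e+01] j7 -35.4
clock: 7.95
tool_pos: [0.5348, 0.205, 0.1065]
ee_rot: [179.9, -0.0, 90.0]
force: [-0.7, 0.8, 8.6]
opening: 0.0559
F [-0.7  0.8  8.6] T [0.25 0.1  0.14] pos [534.76 204.98 106.47] yaw [ 1.7995e+02 -4.0000e-02  8.9980e+01] j7 -29.7
```

```bash
python3 -m jog '[[0,0,-0.014,0,0,-0.5],[0,0,-0.026,0,0,-1],[0,0,-0.026,0,0,-1]]'; python3 f.py;  python3 -m jog '[[0,0,-0.012,0,0,-0.5],[0,0,-0.022,0,0,-1],[0,0,-0.022,0,0,-1]]'; python3 f.py
```

```text
clock: 8.2
tool_pos: [0.5347, 0.205, 0.107]
ee_rot: [180.0, -0.0, 96.0]
force: [-0.4, 1.3, 7.0]
opening: 0.0557
F [-0.4  1.3  7. ] T [0.28 0.07 0.19] pos [534.68 204.99 107.  ] yaw [ 1.7995e+02 -3.0000e-02  9.5990e+01] j7 -23.9
clock: 8.45
tool_pos: [0.5346, 0.2049, 0.1074]
ee_rot: [180.0, -0.0, 102.0]
force: [-0.1, 0.5, 6.9]
opening: 0.056
F [-0.1  0.5  6.9] T [0.28 0.09 0.1 ] pos [534.61 204.93 107.44] yaw [ 1.7996e+02 -2.0000e-02  1.0199e+02] j7 -18.1
```

Rise is slowing (0.44 mm per 6°), so I follow with less.

```bash
python3 -m jog '[[0,0,-0.008,0,0,-0.5],[0,0,-0.014,0,0,-1],[0,0,-0.014,0,0,-1]]'; python3 f.py;  python3 -m jog '[[0,0,-0.005,0,0,-0.5],[0,0,-0.01,0,0,-1],[0,0,-0.01,0,0,-1]]'; python3 f.py
```

```text
clock: 8.7
tool_pos: [0.5345, 0.2049, 0.1077]
ee_rot: [180.0, -0.0, 108.0]
force: [0.5, 1.5, 6.6]
opening: 0.056
F [0.5 1.5 6.6] T [0.27 0.12 0.21] pos [534.54 204.92 107.72] yaw [ 1.7997e+02 -2.0000e-02  1.0799e+02] j7 -12.4
clock: 8.95
tool_pos: [0.5345, 0.2049, 0.1079]
ee_rot: [180.0, -0.0, 114.0]
force: [-0.1, 0.4, 6.9]
opening: 0.0557
F [-0.1  0.4  6.9] T [0.25 0.08 0.13] pos [534.51 204.95 107.93] yaw [ 1.7997e+02 -1.0000e-02  1.1399e+02] j7 -6.6
```

```bash
python3 -m jog '[[0,0,-0.003,0,0,-0.5],[0,0,-0.006,0,0,-1],[0,0,-0.006,0,0,-1]]'; python3 f.py;  python3 -m jog '[[0,0,-0.003,0,0,-0.5],[0,0,-0.006,0,0,-1],[0,0,-0.006,0,0,-1]]'; python3 f.py
```

```text
clock: 9.2
tool_pos: [0.5345, 0.2049, 0.1081]
ee_rot: [180.0, -0.0, 120.0]
force: [-0.5, 0.8, 5.8]
opening: 0.0558
F [-0.5  0.8  5.8] T [0.21 0.11 0.2 ] pos [534.47 204.92 108.07] yaw [ 1.7998e+02 -1.0000e-02  1.1999e+02] j7 -0.9
clock: 9.45
tool_pos: [0.5345, 0.2049, 0.1082]
ee_rot: [180.0, -0.0, 126.0]
force: [-1.0, 1.4, 5.6]
opening: 0.0557
F [-1.   1.4  5.6] T [0.32 0.08 0.11] pos [534.47 204.91 108.18] yaw [ 1.7998e+02 -1.0000e-02  1.2599e+02] j7 4.9
```

```bash
python3 -m jog '[[0,0,-0.002,0,0,-0.5],[0,0,-0.003,0,0,-1],[0,0,-0.003,0,0,-1]]'; python3 f.py;  python3 -m jog '[[0,0,0,0,0,-0.5],[0,0,-0.003,0,0,-1],[0,0,-0.003,0,0,-1]]'; python3 f.py
```

```text
clock: 9.7
tool_pos: [0.5344, 0.2049, 0.1082]
ee_rot: [180.0, -0.0, 132.0]
force: [-0.2, 1.4, 6.0]
opening: 0.0555
F [-0.2  1.4  6. ] T [0.25 0.07 0.18] pos [534.42 204.9  108.18] yaw [ 1.7998e+02 -1.0000e-02  1.3199e+02] j7 10.7
clock: 9.95
tool_pos: [0.5344, 0.2049, 0.1082]
ee_rot: [180.0, -0.0, 138.0]
force: [-0.6, 0.9, 5.6]
opening: 0.0557
F [-0.6  0.9  5.6] T [0.28 0.07 0.15] pos [534.4  204.87 108.25] yaw [ 1.7999e+02 -1.0000e-02  1.3799e+02] j7 16.4
```

```bash
python3 -m jog '[[0,0,-0.002,0,0,-0.5],[0,0,-0.003,0,0,-1],[0,0,-0.003,0,0,-1]]'; python3 f.py
```

```text
clock: 10.2
tool_pos: [0.5344, 0.2048, 0.1083]
ee_rot: [180.0, -0.0, 144.0]
force: [-0.4, 0.3, 5.0]
opening: 0.0563
F [-0.4  0.3  5. ] T [0.24 0.01 0.18] pos [534.38 204.85 108.27] yaw [ 1.7999e+02 -1.0000e-02  1.4399e+02] j7 22.1
```

```bash
python3 -m jog '[[0,0,0,0,0,-0.5],[0,0,0,0,0,-1],[0,0,0,0,0,-1]]'; python3 f.py;  python3 -m jog '[[0,0,0,0,0,-0.5],[0,0,-0.003,0,0,-1],[0,0,-0.003,0,0,-1]]'; python3 f.py
```

```text
clock: 10.45
tool_pos: [0.5344, 0.2048, 0.1083]
ee_rot: [180.0, -0.0, 150.0]
force: [-0.7, 0.1, 5.1]
opening: 0.0559
F [-0.7  0.1  5.1] T [0.28 0.11 0.19] pos [534.38 204.82 108.28] yaw [ 1.7999e+02 -1.0000e-02  1.4998e+02] j7 27.9
clock: 10.7
tool_pos: [0.5344, 0.2048, 0.1083]
ee_rot: [180.0, -0.0, 156.0]
force: [0.0, 1.0, 4.8]
opening: 0.0554
F [0.  1.  4.8] T [0.29 0.06 0.22] pos [534.36 204.81 108.35] yaw [ 1.7999e+02 -1.0000e-02  1.5599e+02] j7 33.6
```

```bash
python3 -m jog '[[0,0,0,0,0,-0.5],[0,0,0,0,0,-1],[0,0,0,0,0,-1]]'; python3 f.py
```

```text
clock: 10.95
tool_pos: [0.5344, 0.2049, 0.1084]
ee_rot: [180.0, 0.0, 162.0]
force: [-0.8, 1.3, 5.7]
opening: 0.0557
F [-0.8  1.3  5.7] T [0.31 0.13 0.13] pos [534.42 204.89 108.43] yaw [179.98   0.   161.99] j7 39.4
```

Rise is starting again.

```bash
python3 -m jog '[[0,0,-0.003,0,0,-0.5],[0,0,-0.006,0,0,-1],[0,0,-0.006,0,0,-1]]'; python3 f.py;  python3 -m jog '[[0,0,-0.004,0,0,-0.5],[0,0,-0.009,0,0,-1],[0,0,-0.009,0,0,-1]]'; python3 f.py
```

```text
clock: 11.2
tool_pos: [0.5345, 0.205, 0.1089]
ee_rot: [180.0, 0.0, 168.0]
force: [-2.6, 0.2, 9.2]
opening: 0.0558
F [-2.6  0.2  9.2] T [0.25 0.25 0.14] pos [534.53 204.98 108.92] yaw [1.7997e+02 2.0000e-02 1.6799e+02] j7 45.1
clock: 11.45
tool_pos: [0.5346, 0.205, 0.1093]
ee_rot: [180.0, 0.0, 174.0]
force: [-1.9, 0.2, 9.6]
opening: 0.0557
F [-1.9  0.2  9.6] T [0.2  0.3  0.14] pos [534.56 205.03 109.26] yaw [1.7997e+02 3.0000e-02 1.7399e+02] j7 50.8
```

```bash
python3 -m jog '[[0,0,-0.006,0,0,0],[0,0,-0.012,0,0,0],[0,0,-0.012,0,0,0]]'; python3 f.py
```

```text
clock: 11.7
tool_pos: [0.5345, 0.205, 0.1095]
ee_rot: [180.0, 0.0, 173.8]
force: [0.1, 0.3, 8.8]
opening: 0.0557
F [0.1 0.3 8.8] T [ 0.27  0.15 -0.01] pos [534.55 204.98 109.46] yaw [1.7998e+02 3.0000e-02 1.7380e+02] j7 50.6
```

```bash
python3 -m jog '[[0,0,-0.006,0,0,0],[0,0,-0.012,0,0,0],[0,0,-0.012,0,0,0]]'; python3 f.py; python3 -m jog '[[0,0,-0.006,0,0,0],[0,0,-0.012,0,0,0],[0,0,-0.012,0,0,0]]'; python3 f.py
```

```text
clock: 11.95
tool_pos: [0.5345, 0.205, 0.1097]
ee_rot: [180.0, 0.0, 173.8]
force: [-1.3, 1.7, 8.8]
opening: 0.0558
F [-1.3  1.7  8.8] T [0.27 0.16 0.1 ] pos [534.54 204.99 109.74] yaw [1.7998e+02 3.0000e-02 1.7380e+02] j7 50.6
clock: 12.2
tool_pos: [0.5345, 0.205, 0.11]
ee_rot: [180.0, 0.0, 173.8]
force: [-0.8, 0.7, 9.8]
opening: 0.0558
F [-0.8  0.7  9.8] T [0.28 0.18 0.02] pos [534.55 204.97 110.03] yaw [1.7998e+02 3.0000e-02 1.7380e+02] j7 50.7
```

```bash
python3 -m jog '[[0,0,-0.01,0,0,0],[0,0,-0.02,0,0,0],[0,0,-0.02,0,0,0]]'; python3 f.py; python3 -m jog '[[0,0,-0.01,0,0,0],[0,0,-0.02,0,0,0],[0,0,-0.02,0,0,0]]'; python3 f.py
```

```text
clock: 12.45
tool_pos: [0.5345, 0.205, 0.1105]
ee_rot: [180.0, 0.0, 173.8]
force: [-1.1, 0.1, 8.6]
opening: 0.0554
F [-1.1  0.1  8.6] T [0.26 0.14 0.09] pos [534.54 205.   110.54] yaw [1.7998e+02 3.0000e-02 1.7380e+02] j7 50.7
clock: 12.7
tool_pos: [0.5345, 0.205, 0.111]
ee_rot: [180.0, 0.0, 173.8]
force: [-0.7, 0.6, 7.9]
opening: 0.0555
F [-0.7  0.6  7.9] T [0.3  0.18 0.02] pos [534.54 204.96 110.97] yaw [1.7998e+02 3.0000e-02 1.7380e+02] j7 50.7
```

```bash
python3 -m jog '[[0,0,-0.015,0,0,0],[0,0,-0.03,0,0,0],[0,0,-0.045,0,0,0],[0,0,-0.045,0,0,0]]'; python3 f.py; python3 -m jog '[[0,0,-0.015,0,0,0],[0,0,-0.03,0,0,0],[0,0,-0.045,0,0,0],[0,0,-0.045,0,0,0]]'; python3 f.py
```

```text
clock: 13.03
tool_pos: [0.5342, 0.2045, 0.1112]
ee_rot: [-180.0, -0.0, 173.9]
force: [0.1, 1.3, 2.6]
opening: 0.056
F [0.1 1.3 2.6] T [ 0.39 -0.11 -0.04] pos [534.19 204.55 111.23] yaw [-1.7999e+02 -4.0000e-02  1.7392e+02] j7 50.8
clock: 13.37
tool_pos: [0.534, 0.2043, 0.1122]
ee_rot: [-180.0, -0.1, 174.0]
force: [-1.0, 0.6, -1.4]
opening: 0.0559
F [-1.   0.6 -1.4] T [ 0.25  0.17 -0.  ] pos [533.99 204.31 112.19] yaw [-1.7996e+02 -6.0000e-02  1.7399e+02] j7 50.9
```

```bash
python3 -m jog '[[0,0,0,0,0,0],[0,0,0,0,0,0]]'; python3 - <<'E'
from h import *
F=[]
for n in ["scene","side","wrist"]:
    p,d=bot.camera(n);F.append(bot.read_state()["force"]);cv2.imwrite(f"pics/{n}2.png",p[:,:,::-1]);np.save(f"pics/{n}2.npy",d)
print(np.array(F).round(1))
a=cv2.imread("pics/scene2.png")[150:250,170:290];b=cv2.imread("pics/side2.png")[290:410,280:420]
cv2.imwrite("pics/crop2.png",np.hstack([cv2.resize(a,(400,400),interpolation=cv2.INTER_CUBIC),cv2.resize(b,(400,400),interpolation=cv2.INTER_CUBIC)]))
E
```

```text
clock: 13.53
tool_pos: [0.5341, 0.2044, 0.1123]
ee_rot: [-180.0, -0.0, 174.0]
force: [-1.4, 0.4, -1.3]
opening: 0.0555
[[-1.3  0.9 -2.1]
 [-1.7 -0.6 -1.9]
 [-1.   0.4 -1. ]]
```

View pics/crop2.png

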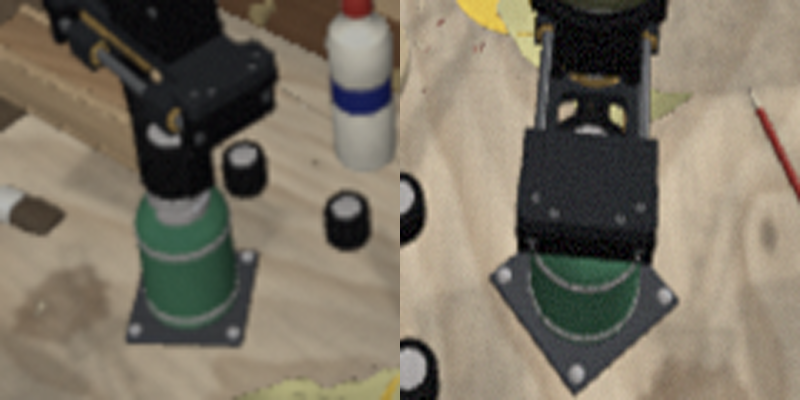

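The crop shows the cap well up the neck, with bright steel visible below it at (180,205). The force is down to roughly the cap's weight, so I lift in small steps to confirm it is free.

```bash
python3 -m jog '[[0,0,-0.01,0,0,0],[0,0,-0.02,0,0,0],[0,0,-0.02,0,0,0]]'; python3 f.py; python3 -m jog '[[0,0,-0.01,0,0,0],[0,0,-0.02,0,0,0],[0,0,-0.02,0,0,0]]'; python3 f.py
```

```text
clock: 13.93
tool_pos: [0.5345, 0.2047, 0.1132]
ee_rot: [180.0, 0.0, 174.0]
force: [-1.9, 1.5, -2.0]
opening: 0.0561
F [-1.9  1.5 -2. ] T [ 0.27  0.24 -0.  ] pos [534.46 204.66 113.18] yaw [179.99   0.   174.  ] j7 51.0
clock: 14.18
tool_pos: [0.5345, 0.2046, 0.1137]
ee_rot: [180.0, 0.0, 174.0]
force: [-1.0, 0.5, -1.6]
opening: 0.0556
F [-1.   0.5 -1.6] T [0.33 0.28 0.04] pos [534.48 204.64 113.69] yaw [179.99   0.   174.  ] j7 51.0
```

```bash
python3 -m jog '[[0,0,-0.05,0,0,0],[0,0,-0.1,0,0,0],[0,0,-0.15,0,0,0],[0,0,-0.2,0,0,0],[0,0,-0.2,0,0,0]]'; python3 f.py; python3 -m jog '[[0,0,-0.05,0,0,0],[0,0,-0.1,0,0,0],[0,0,-0.2,0,0,0],[0,0,-0.3,0,0,0],[0,0,-0.4,0,0,0],[0,0,-0.5,0,0,0],[0,0,-0.6,0,0,0],[0,0,-0.6,0,0,0]]'; python3 f.py
```

```text
clock: 14.6
tool_pos: [0.5348, 0.2044, 0.1191]
ee_rot: [180.0, 0.0, 174.0]
force: [-2.1, 0.1, -0.7]
opening: 0.0559
F [-2.1  0.1 -0.7] T [ 0.13  0.21 -0.04] pos [534.78 204.45 119.08] yaw [1.8000e+02 4.0000e-02 1.7399e+02] j7 51.1
clock: 15.27
tool_pos: [0.5348, 0.2047, 0.1343]
ee_rot: [180.0, 0.1, 174.0]
force: [0.0, -0.0, -0.7]
opening: 0.0558
F [ 0.  -0.  -0.7] T [ 0.13 -0.08 -0.  ] pos [534.78 204.75 134.33] yaw [1.7998e+02 5.0000e-02 1.7400e+02] j7 51.5
```

```bash
python3 -m jog '[[0,0,-0.3,0,0,0],[0,0,-0.8,0,0,0],[0,0,-1.4,0,0,0],[0,0,-2,0,0,0],[0,0,-2.5,0,0,0],[0,0,-2.6,0,0,0],[0,0,-2.6,0,0,0]]'; python3 - <<'E'
from h import *
p,d=bot.camera("scene");cv2.imwrite("pics/scene3.png",p[:,:,::-1])
p2,d=bot.camera("side");cv2.imwrite("pics/side3.png",p2[:,:,::-1])
cv2.imwrite("pics/crop3.png",np.hstack([cv2.resize(p[80:240,150:310],(400,400)),cv2.resize(p2[240:420,250:430],(400,400))])[:,:,::-1])
E
python3 f.py
```

```text
clock: 15.85
tool_pos: [0.535, 0.2048, 0.2]
ee_rot: [180.0, 0.1, 174.0]
force: [0.1, -0.1, -1.4]
opening: 0.0558
F [-0.5 -0.3 -1.3] T [0.15 0.01 0.02] pos [534.26 204.42 198.17] yaw [-1.7998e+02 -2.0000e-02  1.7400e+02] j7 52.8
```

View pics/crop3.png

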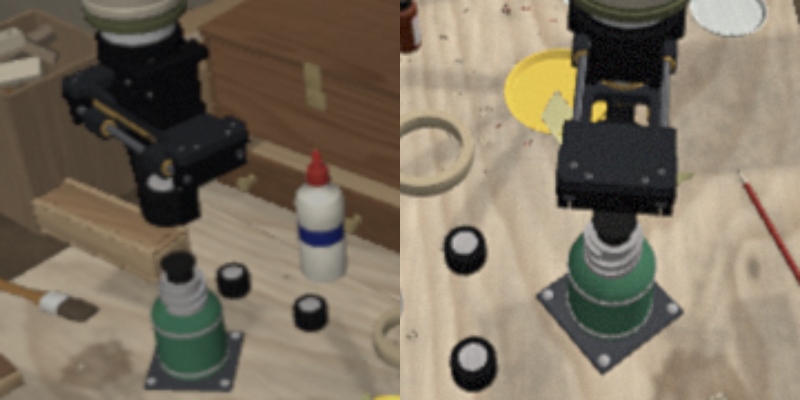

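```bash
python3 - <<'E'
from h import *
c=np.array([.5154,-.2015])
for n in ["scene","side"]:
    W=cloud(n,np.load(f"pics/{n}2.npy"));
    r=np.hypot(W[...,0]-c[0],W[...,1]-c[1])
    m=(r<.25)&(W[...,2]>.05)&(W[...,2]<.4)
    k,l,st,ce=cv2.connectedComponentsWithStats(m.astype(np.uint8))
    for i in range(1,k):
        if st[i,4]>15: q=W[l==i];print(n,ce[i].round(),st[i,4],q.min(0).round(3),q.max(0).round(3),"rmin",r[l==i].min().round(3))
# dish from side
W=cloud("side",np.load("pics/side2.npy"));w=W[205:262,310:375].reshape(-1,3);r=np.hypot(*(w[:,:2]-c).T)
for n in ["scene","side"]:
    W=cloud(n,np.load(f"pics/{n}2.npy")).reshape(-1,3);r=np.hypot(*(W[:,:2]-c).T)
    w=W[(r<.075)&(W[:,2]>.0075)&(W[:,2]<.02)];print(n,len(w),circ(w[:,:2]),cv2.minEnclosingCircle(w[:,:2].astype(np.float32)))
E
```

```text
scene [373. 216.] 169 [ 0.727 -0.137  0.05 ] [ 0.753 -0.106  0.1  ] rmin 0.226
side [251. 240.] 140 [ 0.728 -0.127  0.05 ] [ 0.75  -0.101  0.102] rmin 0.228
scene 236 (array([ 0.51557964, -0.20188538]), np.float64(0.05659840182489095)) ((0.5163641571998596, -0.20152902603149414), 0.06034575775265694)
side 19 (array([ 0.53966489, -0.19785774]), np.float64(0.034732149992683044)) ((0.5694968104362488, -0.19832472503185272), 0.02306031621992588)
```

```bash
python3 -m jog '[[0,-0.3,0,0,0,0],[-0.1,-0.8,0,0,0,0],[-0.1,-1.5,0,0,0,0],[-0.2,-2.3,0,0,0,0],[-0.2,-3.2,0,0,0,0],[-0.3,-4.2,0,0,0,0],[-0.3,-5.2,0,0,0,0],[-0.4,-6.2,0,0,0,0],[-0.4,-7.2,0,0,0,0],[-0.5,-8.2,0,0,0,0],[-0.5,-9.2,0,0,0,0],[-0.6,-10.2,0,0,0,0]]'; python3 -m jog '[[-0.05,-0.95,0,0,0,0],[-0.1,-1.9,0,0,0,0],[-0.17,-2.8,0,0,0,0],[-0.23,-3.7,0,0,0,0],[-0.28,-4.5,0,0,0,0],[-0.31,-5.2,0,0,0,0],[-0.33,-5.7,0,0,0,0],[-0.35,-5.95,0,0,0,0],[-0.35,-6.04,0,0,0,0],[-0.35,-6.04,0,0,0,0],[-0.35,-6.04,0,0,0,0]]';python3 f.py
```

```text
clock: 16.95
tool_pos: [0.5217, -0.0532, 0.1983]
ee_rot: [-180.0, -0.0, 173.9]
force: [1.0, 0.3, -1.8]
opening: 0.0556
clock: 17.87
tool_pos: [0.5158, -0.2007, 0.1986]
ee_rot: [180.0, -0.0, 174.1]
force: [-0.3, 0.9, -0.8]
opening: 0.0559
F [-0.3  0.9 -0.8] T [ 0.13 -0.03 -0.02] pos [ 515.81 -200.68  198.57] yaw [179.97  -0.   174.07] j7 98.6
```

```bash
python3 -m jog '[[0,-0.04,0.3,0,0,0],[0,-0.04,0.9,0,0,0],[0,-0.04,1.7,0,0,0],[0,-0.04,2.6,0,0,0],[0,-0.04,3.5,0,0,0],[0,-0.04,4.4,0,0,0],[0,-0.04,5.2,0,0,0],[0,-0.04,5.9,0,0,0],[0,-0.04,6.4,0,0,0],[0,-0.04,6.65,0,0,0],[0,-0.04,6.72,0,0,0],[0,-0.04,6.72,0,0,0]]'; python3 f.py; python3 - <<'E'
from h import *
p,d=bot.camera("scene");p2,d=bot.camera("side")
cv2.imwrite("pics/crop4.png",np.hstack([cv2.resize(p[200:360,260:420],(400,400)),cv2.resize(p2[140:300,260:420],(400,400))])[:,:,::-1])
E
```

```text
clock: 18.87
tool_pos: [0.5158, -0.2025, 0.0308]
ee_rot: [180.0, 0.0, 174.0]
force: [0.1, -1.1, -0.5]
opening: 0.0557
F [ 0.1 -1.1 -0.5] T [ 0.09 -0.05  0.03] pos [ 515.78 -202.48   30.75] yaw [1.7999e+02 1.0000e-02 1.7402e+02] j7 96.6
```

View pics/crop4.png

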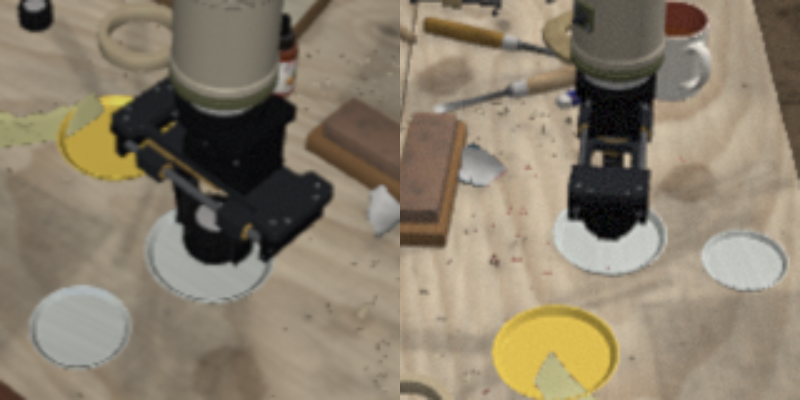

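The cap hovers upright over the larger dish, around (215,240) in the left crop. Lowering to contact in small steps.

```bash
python3 -m jog '[[0,0,0.15,0,0,0],[0,0,0.3,0,0,0],[0,0,0.45,0,0,0],[0,0,0.6,0,0,0],[0,0,0.6,0,0,0]]' ; python3 f.py;  python3 -m jog '[[0,0,0.03,0,0,0],[0,0,0.06,0,0,0],[0,0,0.06,0,0,0]]' ; python3 f.py
```

```text
clock: 19.38
tool_pos: [0.515, -0.2025, 0.0147]
ee_rot: [180.0, -0.1, 174.0]
force: [-0.1, 0.6, -0.2]
opening: 0.0558
F [-0.1  0.6 -0.2] T [ 0.07 -0.02  0.01] pos [ 515.   -202.46   14.7 ] yaw [ 1.7998e+02 -7.0000e-02  1.7400e+02] j7 96.4
clock: 19.63
tool_pos: [0.5156, -0.2027, 0.0141]
ee_rot: [180.0, 0.0, 174.0]
force: [0.4, -0.1, -1.1]
opening: 0.0558
F [ 0.4 -0.1 -1.1] T [0.07 0.   0.02] pos [ 515.61 -202.68   14.11] yaw [1.80e+02 1.00e-02 1.74e+02] j7 96.3
```

```bash
 python3 -m jog '[[0,0,0.03,0,0,0],[0,0,0.06,0,0,0],[0,0,0.06,0,0,0]]' ; python3 f.py
```

```text
clock: 19.88
tool_pos: [0.5155, -0.2027, 0.0126]
ee_rot: [180.0, 0.0, 174.0]
force: [0.0, 0.4, -1.1]
opening: 0.0559
F [ 0.   0.4 -1.1] T [ 0.07 -0.04  0.04] pos [ 515.53 -202.66   12.55] yaw [180.   0. 174.] j7 96.3
```

```bash
 python3 -m jog '[[0,0,0.02,0,0,0],[0,0,0.04,0,0,0],[0,0,0.04,0,0,0]]' ; python3 f.py
```

```text
clock: 20.13
tool_pos: [0.5155, -0.2026, 0.0115]
ee_rot: [180.0, -0.0, 174.0]
force: [0.4, -0.1, -1.5]
opening: 0.0559
F [ 0.4 -0.1 -1.5] T [ 0.07 -0.08 -0.04] pos [ 515.51 -202.65   11.53] yaw [180.  -0. 174.] j7 96.3
```

```bash
 python3 -m jog '[[0,0,0.02,0,0,0],[0,0,0.03,0,0,0],[0,0,0.03,0,0,0]]' ; python3 f.py
```

```text
clock: 20.38
tool_pos: [0.5156, -0.2027, 0.011]
ee_rot: [180.0, 0.0, 174.0]
force: [-1.0, 0.1, 0.9]
opening: 0.0555
F [-1.   0.1  0.9] T [ 0.18  0.13 -0.02] pos [ 515.61 -202.67   11.01] yaw [1.80e+02 1.00e-02 1.74e+02] j7 96.3
```

```bash
 python3 -m jog '[[0,0,0.01,0,0,0],[0,0,0.015,0,0,0],[0,0,0.015,0,0,0]]' ; python3 f.py
```

```text
clock: 20.63
tool_pos: [0.5156, -0.2027, 0.011]
ee_rot: [-180.0, 0.0, 174.0]
force: [-2.2, 0.7, 5.1]
opening: 0.0557
F [-2.2  0.7  5.1] T [0.27 0.56 0.02] pos [ 515.65 -202.67   10.98] yaw [-1.80e+02  1.00e-02  1.74e+02] j7 96.3
```

The cap is on the floor with 5 N of contact. Now I open to 66 mm so the fingers stay inside the rim.

```bash
 python3 -m jog '[[0,0,0,0,0,0],[0,0,0,0,0,0],[0,0,0,0,0,0],[0,0,0,0,0,0],[0,0,0,0,0,0],[0,0,0,0,0,0]]' 66 ; python3 f.py
```

```text
clock: 21.13
tool_pos: [0.5156, -0.2027, 0.0104]
ee_rot: [180.0, 0.0, 174.0]
force: [0.0, -0.3, 0.4]
opening: 0.0656
F [ 0.  -0.3  0.4] T [ 0.12 -0.05  0.02] pos [ 515.58 -202.7    10.44] yaw [180.   0. 174.] j7 96.3
```

```bash
 python3 -m jog '[[0,0,-0.1,0,0,0],[0,0,-0.3,0,0,0],[0,0,-0.6,0,0,0],[0,0,-1,0,0,0],[0,0,-1.5,0,0,0],[0,0,-2.2,0,0,0],[0,0,-3,0,0,0],[0,0,-4,0,0,0],[0,0,-5,0,0,0],[0,0,-5.6,0,0,0],[0,0,-6,0,0,0],[0,0,-6,0,0,0]]'; python3 f.py; python3 - <<'E'
from h import *
p,d=bot.camera("scene");p2,d2=bot.camera("side");p3,d3=bot.camera("wrist")
for n,D in [("scene",d),("side",d2),("wrist",d3)]:
    W=cloud(n,D).reshape(-1,3);r=np.hypot(W[:,0]-.5157,W[:,1]+.2017);w=W[(r<.06)&(W[:,2]>.034)&(W[:,2]<.06)]
    if len(w)>50:print(n,len(w),cv2.minEnclosingCircle(w[:,:2].astype(np.float32)),np.percentile(w[:,2],[50,98]).round(4))
cv2.imwrite("pics/scene5.png",p[:,:,::-1])
cv2.imwrite("pics/crop5.png",np.hstack([cv2.resize(p[200:360,260:420],(400,400)),cv2.resize(p2[140:300,260:420],(400,400))])[:,:,::-1])
E
```

```text
clock: 22.13
tool_pos: [0.5168, -0.2031, 0.1636]
ee_rot: [-179.9, 0.2, 174.0]
force: [-0.3, 0.1, -0.2]
opening: 0.0662
F [-0.3  0.1 -0.2] T [ 0.12 -0.05 -0.05] pos [ 516.77 -203.06  163.62] yaw [-179.94    0.25  174.  ] j7 98.4
scene 389 ((0.5164268612861633, -0.20512619614601135), 0.02877170965075493) [0.0392 0.0426]
side 259 ((0.5151392221450806, -0.20063181221485138), 0.02907682955265045) [0.0391 0.0425]
wrist 3902 ((0.5162649154663086, -0.20204858481884003), 0.02769450470805168) [0.0388 0.0406]
```

View pics/crop5.png

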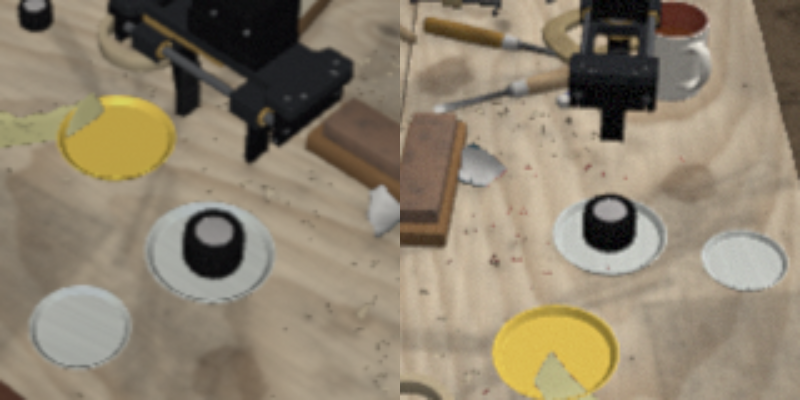

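View pics/scene5.png

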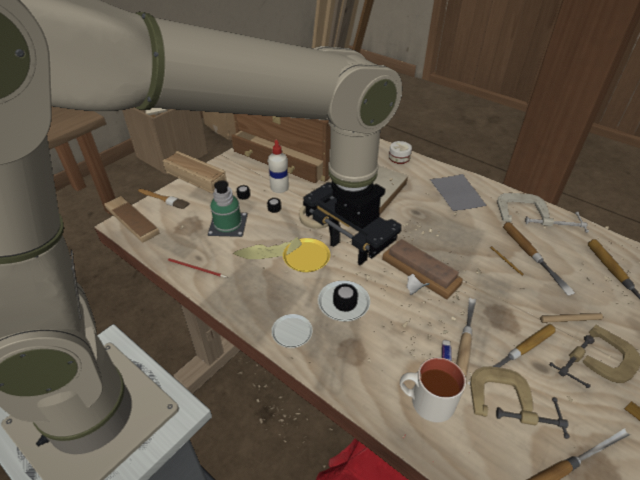

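The cap stands upright at the middle of the larger aluminium dish, at (345,297), with its top at z ≈ 0.040 (4 + 36 mm). The whetstone, mug and glue bottle are where they were. The gripper is clear, so I hand in.

```bash
python3 -m jog '[[0,0,0,0,0,0],[0,0,0,0,0,0]]'; python3 -c "
from plant import bot
print(bot.job_done())"
```

```text
clock: 22.45
tool_pos: [0.515, -0.2025, 0.1594]
ee_rot: [180.0, -0.1, 174.0]
force: [-0.1, -0.4, 0.1]
opening: 0.0658
the job is handed in; nothing more can be done
None
```

The cap is unscrewed and standing right way up in the middle of the larger aluminium dish, let go. I handed the job in at 22.5 s; no verdict is reported.

- **Unscrewing:** I turned the cap about 198° counter-clockwise in one continuous grip rather than several, because the wrist had the range and this avoided regripping against the spring. I followed the uneven rise step by step. The vertical force on the tool stayed between about +10 N (cap pushing up) and −2 N, with no sign of strain. The force between cap and canister itself cannot be measured from here.
- **One unclear reading:** After the last turn I eased the cap up, and over the last 2 mm the force fell from 8 N to about −1.5 N. I took this for the end of the stopper's travel. The further lift showed only the cap's weight.
- **Last checks:** The three cameras put the cap within about 1–3 mm of the dish's centre. Its top is at about 40 mm, which matches a 36 mm cap on the 4 mm floor. It looks upright, and the gripper is clear with near-zero force.
- **Bystanders:** The whetstone, mug and glue bottle look unmoved in the last picture. The ink bottle was hidden behind the gripper there, but the arm did not go near it.

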